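# Open the battery safe by its number lock

## Task

The drone's battery is shut in the grey battery safe. Roll the three number wheels on its sloping front to 4, 7, 2 from left to right (facing the lock) at the white arrows, then raise the lid until it stays standing open, take the battery out and lay it gently, flat on the bare bench just in front of the lock. Leave the screw dish, the tweezers and the spare motor where they are.

Things in the scene. Friction and masses are not known exactly. Their poses are not given: they have to be found in the camera images.
- safe: Grey sheet-steel battery safe, fixed on the bench, 207 (x) x 176 (y) x 103 mm high, lid shut; it faces the middle of the bench. Origin at bench height, middle of its footprint; x runs from its lock front to its rear hinges, y to the left of a person facing the lock. The lock face rises to the rear at 35 degrees from level: square out of it is (-0.574, 0, 0.819) here, up the slope (0.819, 0, 0.574).
- tray_floor (a point): Middle of the tray's padded floor, 28 mm above the bench, turned like the safe. The tray under the lid is 112 (x) x 168 mm (y) inside; its rim stands 34 mm above this floor. The open lid stands upright behind it.
- clear_bench (a point): Point on the bare bench in front of the lock, 190 mm from the safe's origin, turned like the safe: the bench is free for 60 mm around it.
- wheel_left (a joint): The left number wheel, axis along the safe's y. Value in rad, 0.628 per number: 0 with number 0 at the reading line, up to 5.655 with 9, then round again (endless). Rolling the exposed rim up the slope, towards the lid (positive turn about the safe's +y), raises it. A ball detent (0.05 Nm) settles it on the nearest number. The code wants 4 here: 2.513.
- wheel_middle (a joint): The middle number wheel, axis along the safe's y. Value in rad, 0.628 per number: 0 with number 0 at the reading line, up to 5.655 with 9, then round again (endless). Rolling the exposed rim up the slope, towards the lid (positive turn about the safe's +y), raises it. A ball detent (0.05 Nm) settles it on the nearest number. The code wants 7 here: 4.398.
- wheel_right (a joint): The right number wheel, axis along the safe's y. Value in rad, 0.628 per number: 0 with number 0 at the reading line, up to 5.655 with 9, then round again (endless). Rolling the exposed rim up the slope, towards the lid (positive turn about the safe's +y), raises it. A ball detent (0.05 Nm) settles it on the nearest number. The code wants 2 here: 1.257.
- wheel_left_line (a point): Reading line of the left wheel, fixed on the safe (and turned like it): the rim's crest, midway across the wheel, 25 mm from the wheel's axis, 15 mm above the lock face.
- wheel_middle_line (a point): Reading line of the middle wheel, fixed on the safe (and turned like it): the rim's crest, midway across the wheel, 25 mm from the wheel's axis, 15 mm above the lock face. Wheels: black, 14 mm wide, 46 mm apart, rim 50 mm across; ten lugs between the white numerals stand 4 mm proud of it, 4 mm thick; on a number, two lugs lie 18 degrees either side of the line. A shut fingertip behind a lug rolls it; past half a step it clicks on.
- wheel_right_line (a point): Reading line of the right wheel, fixed on the safe (and turned like it): the rim's crest, midway across the wheel, 25 mm from the wheel's axis, 15 mm above the lock face.
- lid (a joint): Lid angle in rad: 0 shut, 1.78 open, leaning back on its stop. Its hook is held by a sprung bolt behind the wheels, firmly (over 40 N) until all three show the code (within 0.2 rad); then the bolt yields as the lid is lifted (about 4 N at the visor). No other handle. 0.3 kg. Below about 1.25 rad it falls back by its weight, above that it falls open and stays.
- visor_edge (a point): Middle of the front edge of the lid's visor; moves with the lid. A rolled edge 6 mm thick and 176 mm long (y) that overhangs the wheels; shut, it is 44 mm higher and 17 mm farther back than the reading lines. A finger tilted about 35 degrees can go under it from the front and hook it up, or it can be pinched.
- lid_hinge (a point): Point on the lid's hinge axis (along the safe's y), at the rear, 63 mm above the bench; 147 mm behind and 37 mm below the visor edge when shut.
- battery_centre (a point): Middle of the flight battery: grey block 74 (its x) x 41 (its y) x 28 mm (the body 22 high, then a lug), 80 g, lying flat in the tray. This point is 12 mm above its underside, z up. Grasp across the 41 mm.
- flight_battery: The same battery; origin in the middle of its underside, z up.
- screw_dish: Round steel dish with tiny screws, 66 mm across, 13 high, on the bench to the left of the safe; origin at its underside. To be left alone.
- tweezers_1: Dark tweezers lying flat, 13 x 128 x 8 mm, close along the right wall of the safe; origin at its underside. To be left alone.
- spare_motor: Small black brushless motor, 23 x 35 x 16 mm, to the right in front of the safe; origin at its underside. To be left alone.

How it is judged (in metres and radians):
On the way, in this order (a step that is already met when the one before it is completed fails the run):
1. all three wheels show the code, 4 7 2, with the lid still shut ((value of joint wheel_left between -3.9699 and -3.5699 rad or value of joint wheel_left between 2.3133 and 2.7133 rad or value of joint wheel_left between 8.5965 and 8.9965 rad) and (value of joint wheel_middle between -2.085 and -1.685 rad or value of joint wheel_middle between 4.1982 and 4.5982 rad or value of joint wheel_middle between 10.4814 and 10.8814 rad) and (value of joint wheel_right between -5.2265 and -4.8265 rad or value of joint wheel_right between 1.0566 and 1.4566 rad or value of joint wheel_right between 7.3398 and 7.7398 rad) and value of joint lid below 0.1 rad), for 0.2 s.
2. the lid is raised and stands open (value of joint lid above 1.45 rad), for 0.3 s.
At the end, for the whole second after the job is handed in: The lid stands open on its own (1.45 rad or more) and the battery lies flat (right way up, within 7 degrees) and still on the bench top, in front of the lock: its middle 120 to 350 mm out from the safe's origin and no more than 180 mm to either side (value of joint lid above 1.45 rad and height (world z) of flight_battery between -0.006 and 0.006 m and angle between flight_battery's own z axis and vertical below 0.12 rad and x of flight_battery in the frame of safe between -0.35 and -0.12 m and y of flight_battery in the frame of safe between -0.18 and 0.18 m and linear speed of flight_battery below 0.02 m/s); the robot touches nothing.
It fails at once if the battery is dropped or thrown (faster than 1.0 m/s) (linear speed of flight_battery above 1 m/s).
It fails at once if the screw dish, tweezers or spare motor is pushed more than 40 mm (distance of any of screw_dish, tweezers_1, spare_motor from where it was at the start of the episode above 0.04 m).
It also fails if it takes over 61 s, if anything falls off the work surface, if the arm or the gripper's body presses on something with over 40 N, if the wrist force passes 120 N, or if a joint passes its speed limit or range.

## Robot

A 6-joint arm with a two-finger parallel gripper is mounted at the origin on a cart in front of the work surface, level with it; the furniture and walls round the work are solid. World frame = base frame: x ahead of the robot, y to its left, z up, the work surface at z = 0. Lengths are in m, angles in degrees, forces in N, time in s.
With the tool pointing down it reaches from about 0.325 to 0.775 m from the base axis. Payload 5.5 kg.
Tool frame: the origin (TCP) lies at the very end of the fingers, on their centre line; the grasp point (between the pads) lies 19 mm behind it; z points along the fingers, y is the line along which they close (so a half turn about z gives the same grasp; the last joint's range is limited). The gripper opens to 88 mm and grips with 3 to 60 N. Pads are 20 mm wide; open, the fingers measure 115 mm over their backs; the gripper's body (75 mm by 178 mm) begins 61 mm behind the grasp point.
Start: joints at [66.022, 5.22, 70.514, -0, 104.267, -3.249], TCP at [0.212, 0.561, 0.223] pointing down, gripper open.
Joint ranges: [-164.24, 164.24], [-49.07, 125.15], [9.68, 141.18], [-86.29, 266.29], [3.28, 154.24], [-151.56, 151.56]. Speed limits (degrees/s): [147.25, 147.25, 172.46, 180, 180, 180].

## Interface

Orientations are given as [roll, pitch, yaw] about the fixed x, y, z axes, in that order (R = Rz(yaw) Ry(pitch) Rx(roll)).
In Python, from workcell import env gives the robot as it stands. The module is installed in compiled form; this text tells all that it offers.
- The arm moves only by the tool step_arm, never from a script. Its argument "steps" is a list that holds one entry, the list of rows, each a list of 6 numbers: the shift along the tool's x, y, z in mm, then the turn, a rotation vector about the tool's x, y, z in rad. A call has 1 to 10 rows; each row is the pose to reach, as a shift and turn from the pose commanded when the call began, along the tool's axes at that moment; what a row does not reach only later rows make up. A row lasts 1/12 s, in which the tool goes at most 41.7 mm and 7.16 degrees, less where a joint would pass 70% of its speed; a pose out of reach is approached as far as the arm can. A call with a gripper value outside its range is refused whole. "claw" is the closure, from 0 (fully open) to 1 (shut), set as the call begins (left out, the last holds). The fingers move at their own pace and stop on an object; the grip force is fixed at half the most. Time passes only in rows, so rows that repeat a pose let the fingers close. It gives the time, the measured TCP pose, the force, the opening and the grip force at its end, in the units of the state.
- env.state(): the state, without advancing time (a new reading comes with each control period).
- env.snapshot(name): name is "side" or "top"; returns the picture (384x512x3 uint8, red, green, blue); there is no depth.
- env.camera_model(name): a dict with "camera_matrix" (3x3 intrinsics, pixels), "k1" (the pictures are not rectified: a ray, as slopes to the right and down, at radius r is drawn at 1 + k1 r^2 times it, then the intrinsics apply), "world_from_camera" (4x4, takes a point from camera to world coordinates). Camera axes: x right, y up, looking along -z (the intrinsics and any distortion apply to the point x, -y, -z); pixel columns grow to the right and rows downward; lengths in m; the calibration is good to about 2 mm. A picture is of the moment at which its call begins. camera_model takes no time and is no camera call.
- env.sign_off(): hands the job in; it is judged then, once.
The state is a dict: "time": time; "joints": joint angles; "qd": joint speeds; "joint_efforts": joint torques, N m; "ee_pos": TCP position; "tool_rot": TCP orientation; "force": force on the tool from outside, world axes, zero at the start; "moment": the same for the moment, N m; "opening": finger opening in m; "finger_force": force on a finger pad.
Only numpy, scipy, OpenCV 4.12 (cv2) and the standard library are available. Lean on these libraries where they do the work, as an engineer would, in place of code of your own. Each camera call takes 0.05 s, during which the arm holds its last target. There are 200 camera calls.

## Working session

There is one attempt and no reset: what is moved stays moved. The work goes in short steps, Python scripts to look and compute and a tool call to move; the robot and the scene stay as the last step left them, time stands still between calls to the robot, and variables do not carry over. Pictures are saved under pics/ and viewed, at most 10 in all, crops included, and the job is handed in when it is done.

Besides the shell and the picture viewer there is one more tool, called as name(argument=value, ...), one argument or row to a line, values as JSON. step_arm: Moves the arm, as the interface text tells. Its arguments: {"type":"object","properties":{"steps":{"type":"array","items":{"type":"array","items":{"type":"array","items":{"type":"number"}}}},"claw":{"type":"number"}},"required":["steps"]}

```bash
mkdir -p pics
python3 - <<'E'
from workcell import env
import cv2,numpy as np
print(env.state())
for n in("side","top"):
    im=env.snapshot(n); cv2.imwrite(f"pics/{n}0.png",im[:,:,::-1]); m=env.camera_model(n); print(n,np.round(m["camera_matrix"],1).tolist(),m["k1"],np.round(m["world_from_camera"],3).tolist())
E
```

```text
{'time': 0.0, 'joints': array([ 6.60215015e+01,  5.26152042e+00,  7.05769456e+01, -2.36597757e-04,
        1.04267291e+02, -3.24907354e+00]), 'qd': array([ 0.00552378, -0.07327884, -0.08565415,  0.00492047,  0.0211434 ,
       -0.10059878]), 'joint_efforts': array([-3.68764347e-05, -4.46450472e+01, -4.06440854e+01,  6.96596573e-02,
        2.96619977e-02, -1.85947556e-04]), 'ee_pos': array([0.21226691, 0.56090045, 0.2215721 ]), 'tool_rot': array([-1.79894400e+02, -5.76489999e-03,  1.59270512e+02]), 'force': array([-0.63447939,  0.70647738, -0.63644541]), 'moment': array([0.00896883, 0.03183992, 0.00790095]), 'finger_force': 0.0, 'opening': 0.08777842074131506}
side [[481.0, 0.0, 251.7], [0.0, 481.0, 187.1], [0.0, 0.0, 1.0]] 0.06933860904009018 [[1.0, 0.014, 0.02, 0.589], [0.007, 0.619, -0.786, -0.913], [-0.024, 0.785, 0.618, 0.626], [0.0, 0.0, 0.0, 1.0]]
top [[436.5, 0.0, 250.4], [0.0, 436.5, 194.2], [0.0, 0.0, 1.0]] -0.08410730738974595 [[0.01, 0.99, -0.14, 0.436], [-1.0, 0.006, -0.025, -0.248], [-0.024, 0.14, 0.99, 0.922], [0.0, 0.0, 0.0, 1.0]]
```

View pics/side0.png

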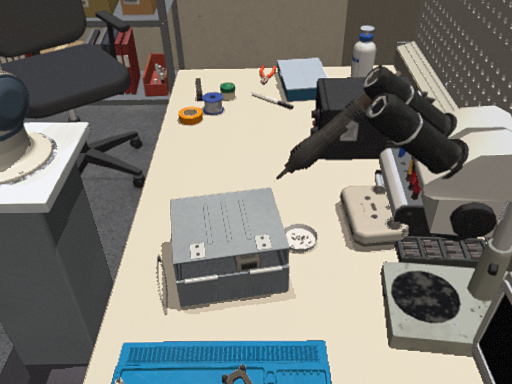

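View pics/top0.png

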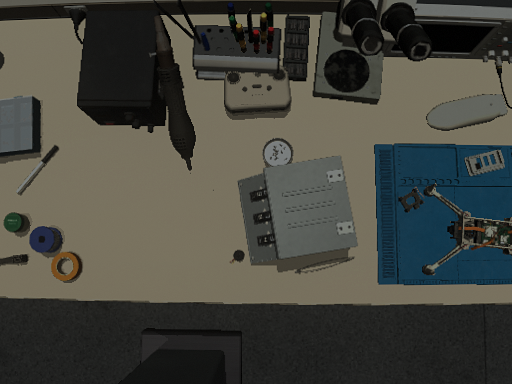

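The safe sits at about (300,210) in the top view, with its lock facing image left (world +y). The wheels are at (258,195), (262,217) and (265,240), the dish is at (278,152), the motor at (238,256) and the tweezers at (325,265). The side camera sees the hinge side.

Run:
```python
import cv2
im=cv2.imread("pics/top0.png")[145:275,225:365]
im=cv2.convertScaleAbs(im,alpha=1.8)
cv2.imwrite("pics/c1.png",cv2.resize(im[30:110,5:65],(600,800)[::-1] if 0 else (450,600),interpolation=cv2.INTER_CUBIC))
cv2.imwrite("pics/c2.png",cv2.resize(im,(630,585),interpolation=cv2.INTER_CUBIC))
```

```text
(no output)
```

View pics/c1.png

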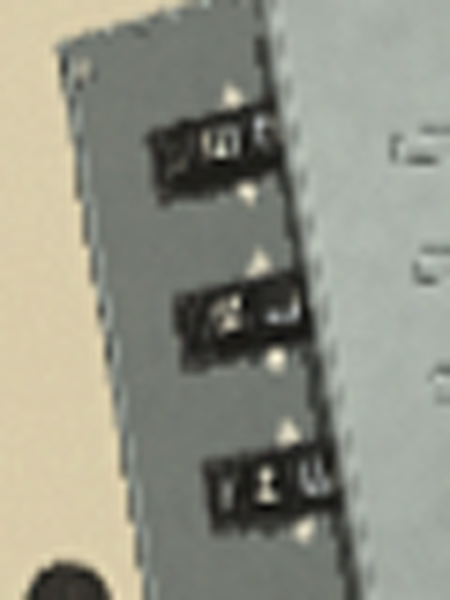

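View pics/c2.png

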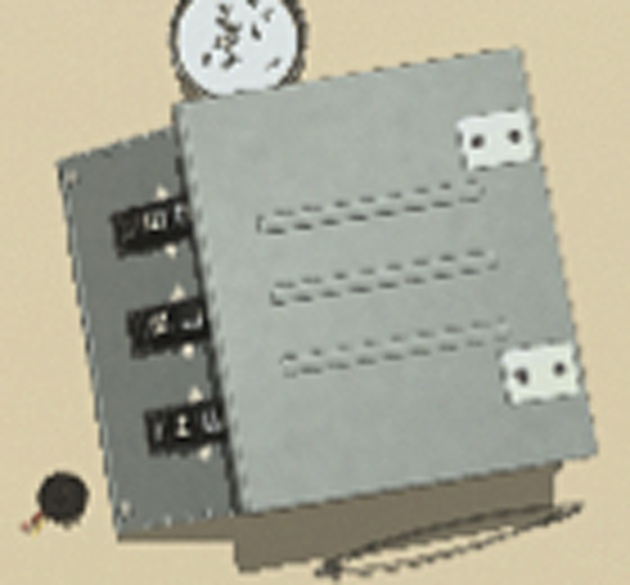

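```bash
cat > h.py <<'E'
from workcell import env
import cv2,numpy as np
from scipy.spatial.transform import Rotation as R
def ray(n,uv):
    m=env.camera_model(n);K=m["camera_matrix"];T=m["world_from_camera"]
    d=np.array([(uv[0]-K[0,2])/K[0,0],(uv[1]-K[1,2])/K[1,1]]);s=d.copy()
    for _ in range(30): s=d/(1+m["k1"]*(s@s))
    return T[:3,3],T[:3,:3]@np.array([s[0],-s[1],-1])
def onz(n,uv,z):
    o,d=ray(n,uv); return o+d*(z-o[2])/d[2]
def proj(n,p):
    m=env.camera_model(n);K=m["camera_matrix"];T=m["world_from_camera"]
    c=T[:3,:3].T@(np.asarray(p)-T[:3,3]); s=np.array([c[0],-c[1]])/-c[2]; s=s*(1+m["k1"]*(s@s))
    return np.array([K[0,0]*s[0]+K[0,2],K[1,1]*s[1]+K[1,2]])
E
python3 - <<'E'
from h import *
c=lambda u,v:(225+u/4.5-.5+.11,145+v/4.5-.5+.11)
for nm,p,z in[("visL",(175,103),.1),("visR",(240,515),.1),("rearL",(522,47),.1),("rearR",(597,457),.1),("frL",(60,160),.02),("frR",(118,535),.02),("dish",(238,40),.01),("motor",(63,497),.01),("tw1",(320,572),.005),("tw2",(580,505),.005)]:
    print(nm,onz("top",c(*p),z).round(4))
# arrows: c1 coordinates, scale 7.5, origin (230,175); arrow pairs, lock face z approx
for nm,a,b in[("L",(232,97),(248,190)),("M",(261,264),(276,358)),("R",(288,434),(303,528))]:
    f=lambda p:(230+p[0]/7.5-.43,175+p[1]/7.5-.43)
    print(nm,onz("top",f(a),.044).round(4),onz("top",f(b),.044).round(4))
im=cv2.imread("pics/top0.png")[175:255,230:290]
im=cv2.convertScaleAbs(im,alpha=1.6);im=cv2.rotate(im,cv2.ROTATE_90_COUNTERCLOCKWISE)
M=cv2.getRotationMatrix2D((40,30),-10,1)
M=cv2.getRotationMatrix2D((40,30),10,10);M[:,2]+=np.array([400,300])-[40,30]
cv2.imwrite("pics/c3.png",cv2.warpAffine(im,M,(800,600),flags=cv2.INTER_LANCZOS4))
E
```

```text
visL [ 0.6038 -0.2518  0.1   ]
visR [ 0.4302 -0.2798  0.1   ]
rearL [ 0.6292 -0.4002  0.1   ]
rearR [ 0.455  -0.4282  0.1   ]
frL [ 0.5928 -0.1987  0.02  ]
frR [ 0.4201 -0.2275  0.02  ]
dish [ 0.6529 -0.282   0.01  ]
motor [ 0.437  -0.2017  0.01  ]
tw1 [ 0.4038 -0.3203  0.005 ]
tw2 [ 0.4351 -0.4407  0.005 ]
L [ 0.5738 -0.2462  0.044 ] [ 0.5484 -0.2507  0.044 ]
M [ 0.5283 -0.2543  0.044 ] [ 0.503  -0.2585  0.044 ]
R [ 0.4826 -0.2618  0.044 ] [ 0.4576 -0.2659  0.044 ]
```

View pics/c3.png

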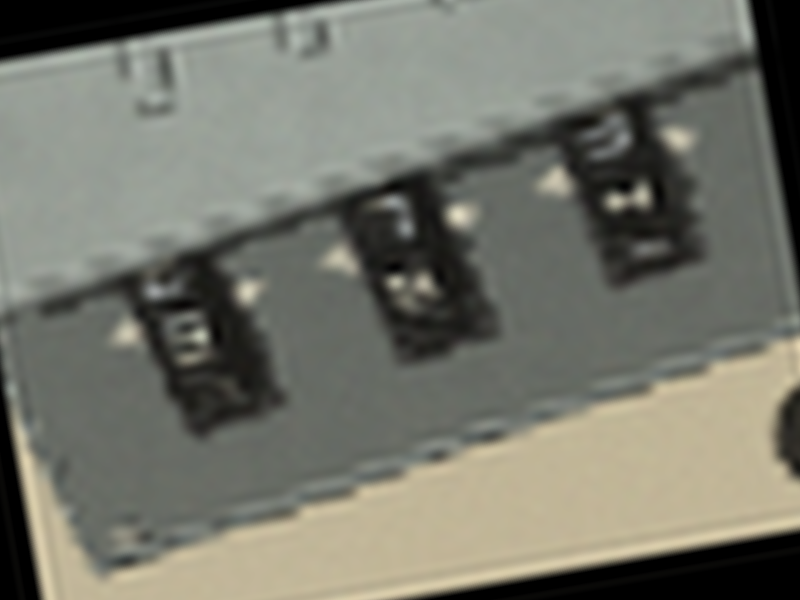

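The wheels are visible with their arrows, but the numerals need a deskewed, de-noised crop.

```bash
cat >> h.py <<'E'
S=None
def wheelpic(fn,n=6):
    im=np.mean([env.snapshot("top").astype(float) for _ in range(n)],0)[:,:,::-1]
    out=[]
    for k in range(3):
        # orthogonal strip seen from above: rectify a plane through the crest tangent (35 deg)
        P=line(k)
        def cor(y,u): return P+SY*y+UP*u-0*NN
        q=np.float32([proj("top",cor(y,u)) for y,u in[(.012,.022),(-.012,.022),(-.012,-.022),(.012,-.022)]])
        W,H=260,480
        M=cv2.getPerspectiveTransform(q,np.float32([[0,0],[W,0],[W,H],[0,H]]))
        w=cv2.warpPerspective(im.astype(np.float32),M,(W,H),flags=cv2.INTER_CUBIC)
        g=w.mean(2);out.append(np.clip((g-20)*255/140,0,255))
    cv2.imwrite(fn,np.hstack(out))
a=np.deg2rad(-90+9.3)
a=np.arctan2(-.1484,-.0252+.0508)  # rear-front direction
SX=np.array([np.cos(a),np.sin(a),0]);SY=np.array([-np.sin(a),np.cos(a),0]);Z=np.array([0,0,1.])
UP=.819*SX+.574*Z; NN=-.574*SX+.819*Z
E
python3 - <<'E'
from h import *
L,M,Rr=[np.array(x) for x in([.5611,-.2485],[.5157,-.2564],[.4701,-.2639])]
d=L-Rr; print("wheel dir",np.degrees(np.arctan2(d[1],d[0])),np.linalg.norm(d),"SY",np.degrees(np.arctan2(SY[1],SY[0])))
v=np.array([.1736,.028]);print("visor dir",np.degrees(np.arctan2(v[1],v[0])),np.linalg.norm(v))
vm=(np.array([.6038,-.2518])+[.4302,-.2798])/2; print("vismid",vm,"arrow mid from vis:",(M-vm)@SX[:2],(M-vm)@SY[:2])
fm=(np.array([.5928,-.1987])+[.4201,-.2275])/2; print("front from vis",(fm-vm)@SX[:2],(fm-vm)@SY[:2])
E
```

```text
wheel dir 9.60520415501296 0.09229387845355728 SY 9.787578597775108
visor dir 9.16234704572171 0.17584356684280492
vismid [ 0.517  -0.2658] arrow mid from vis: -0.00948417551596828 0.00031688291577189825
front from vis -0.05372639605218693 -0.001437660336643146
```

```bash
cat >> h.py <<'E'
a=np.deg2rad(-80.6)
SX=np.array([np.cos(a),np.sin(a),0]);SY=np.array([-np.sin(a),np.cos(a),0])
UP=.819*SX+.574*Z; NN=-.574*SX+.819*Z
VM=np.array([.517,-.2658,.1])
ORG=VM+.050*SX; ORG[2]=0
def line(k): 
    p=VM-.018*SX+(1-k)*.046*SY; p[2]=.056; return p
E
python3 - <<'E'
from h import *
print(ORG,[line(k).round(4) for k in range(3)],SX,SY)
wheelpic("pics/w0.png")
E
```

```text
[ 0.5251663  -0.31512861  0.        ] [array([ 0.5594, -0.2405,  0.056 ]), array([ 0.5141, -0.248 ,  0.056 ]), array([ 0.4687, -0.2556,  0.056 ])] [ 0.16332596 -0.98657216  0.        ] [0.98657216 0.16332596 0.        ][ WARN:0@4.748] global loadsave.cpp:1063 imwrite_ Unsupported depth image for selected encoder is fallbacked to CV_8U.
```

View pics/w0.png

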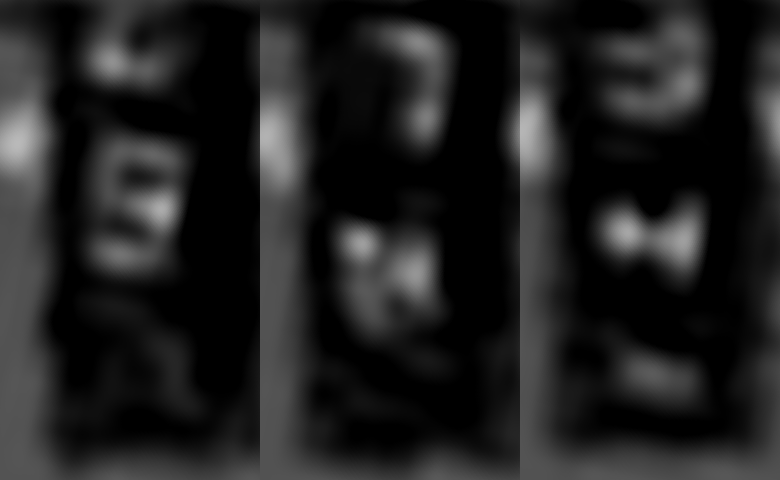

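Reading at the arrows: left 5 (4 above), middle 8 (7 above), right 4 (3 above, 5 below). So I roll down the slope by 1, 1 and 2. First I check the iron's tip, which may be in the way.

```bash
cat >> h.py <<'E'
def tri(a,b):
    o1,d1=ray("top",a);o2,d2=ray("side",b);d1=d1/np.linalg.norm(d1);d2=d2/np.linalg.norm(d2)
    s=np.linalg.lstsq(np.c_[d1,-d2],o2-o1,rcond=None)[0];p,q=o1+s[0]*d1,o2+s[1]*d2
    return (p+q)/2,np.linalg.norm(p-q)
def tool(phi,yflip=1):  # fingers lean phi deg from vertical toward SX
    f=np.deg2rad(phi); z=np.sin(f)*SX-np.cos(f)*Z; y=yflip*SY; return np.c_[np.cross(y,z),y,z]
def rel(p0,R0,p1,R1):
    return (R0.T@(np.asarray(p1)-p0)*1000).round(1), R.from_matrix(R0.T@R1).as_rotvec().round(4)
def cur():
    s=env.state(); return s["ee_pos"],R.from_euler("xyz",s["tool_rot"],degrees=True).as_matrix()
def at(k,u,n): return line(k)+UP*u+NN*n   # m, relative to reading line k
E
python3 - <<'E'
from h import *
print("iron tip",tri((190,168),(280,178)))
print("iron mid",tri((178,120),(320,145)))
for f in(35,45): print(f,R.from_matrix(tool(f)).as_euler("xyz",degrees=True))
p0,R0=cur()
tgt=line(1)-.15*SX; tgt[2]=.20
print(tgt,rel(p0,R0,tgt,tool(0)), rel(p0,R0,tgt,tool(45)))
E
```

```text
iron tip (array([ 0.62525794, -0.09350833,  0.00365113]), np.float64(0.00691716465521637))
iron mid (array([ 0.70838906, -0.07823403,  0.0760588 ]), np.float64(0.0044557477942482665))
35 [180.   35.   99.4]
45 [180.   45.   99.4]
[ 0.48956124 -0.10005588  0.2       ] (array([-493.3, -520.3,   22.6]), array([-2.000e-04,  1.000e-04,  1.045e+00])) (array([-493.3, -520.3,   22.6]), array([ 0.4093, -0.7111,  0.9888]))
```

step_arm(
  steps=[
    [[-250,-260,10,0,0,0.5],[-250,-260,10,0,0,0.5],[-250,-260,10,0,0,0.5],[-250,-260,10,0,0,0.5],[-250,-260,10,0,0,0.5],[-250,-260,10,0,0,0.5],[-250,-260,10,0,0,0.5],[-250,-260,10,0,0,0.5],[-250,-260,10,0,0,0.5],[-493,-520,23,0,0,1.045]],
  ],
  claw=1,
)

```text
time: 1.23
ee_pos: [0.37, 0.1902, 0.2115]
tool_rot: [179.9, -0.0, 123.5]
force: [1.3, 0.1, 0.3]
opening: 0.0245
finger_force: 0.0
```

Run:
```python
from h import *
p0,R0=cur();print(p0,env.state()["time"],env.state()["force"])
tgt=at(2,.024,.06)
print(tgt,rel(p0,R0,tgt-.06*SX,tool(45)))
```

```text
[0.37002712 0.19018867 0.21148309] 1.2333 [1.31455142 0.08286978 0.31635921]
[ 0.4662632  -0.24096921  0.118916  ] (array([-357.8, -133.6,   92.2]), array([ 0.1667, -0.7744,  0.3988]))
```

step_arm(
  steps=[
    [[-358,-134,30,0.167,-0.774,0.399],[-358,-134,30,0.167,-0.774,0.399],[-358,-134,30,0.167,-0.774,0.399],[-358,-134,30,0.167,-0.774,0.399],[-358,-134,30,0.167,-0.774,0.399],[-358,-134,30,0.167,-0.774,0.399],[-358,-134,30,0.167,-0.774,0.399],[-358,-134,30,0.167,-0.774,0.399],[-358,-134,30,0.167,-0.774,0.399],[-358,-134,30,0.167,-0.774,0.399]],
  ],
)

```text
time: 2.07
ee_pos: [0.455, -0.1856, 0.1803]
tool_rot: [-179.7, 45.1, 99.3]
force: [0.7, -0.1, -0.8]
opening: 0.0005
finger_force: 0.0
```

Run:
```python
from h import *
p0,R0=cur();s=env.state();print(p0,s["tool_rot"],s["time"],s["force"],s["joints"],s["opening"])
print(rel(p0,R0,at(2,.022,.015),tool(45)))
cv2.imwrite("pics/t1.png",env.snapshot("top")[100:292,180:436,::-1].repeat(3,0).repeat(3,1))
```

```text
[ 0.45496559 -0.18564172  0.18029722] [-179.73415529   45.13463761   99.30109951] 2.0667 [ 0.66163491 -0.10635946 -0.82211318] [  3.42157405 -22.49793302 110.22825721 -44.91610637  87.70772551
  -5.75969398] 0.000488611313172247
(array([ 13.6,   2.8, 127.2]), array([-0.0059,  0.0023, -0.0012]))
```

View pics/t1.png

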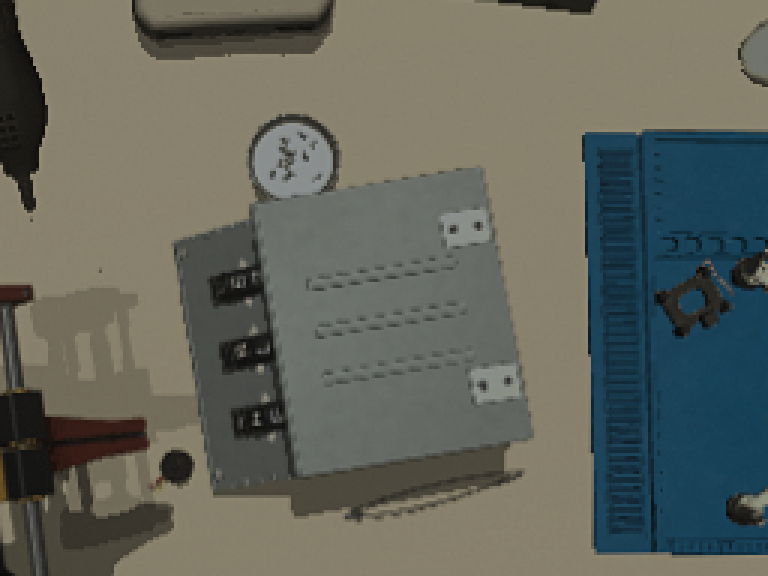

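The fingertip is at about pixel (229,244) in the full image, ahead of the right wheel. The path is clear.

Run:
```python
from h import *
p0,R0=cur();print(proj("top",p0))
print(rel(p0,R0,at(2,.024,.012),tool(45)))
```

```text
[223.72789104 244.17466377]
(array([ 11.7,   2.9, 131.3]), array([-0.0061,  0.0015, -0.0026]))
```

step_arm(
  steps=[
    [[12,3,40,0,0,0],[12,3,80,0,0,0],[12,3,110,-0.006,0.001,-0.002],[12,3,131,-0.006,0.001,-0.002],[12,3,131,-0.006,0.001,-0.002],[12,3,131,-0.006,0.001,-0.002]],
  ],
)

```text
time: 2.62
ee_pos: [0.4715, -0.2637, 0.0796]
tool_rot: [180.0, 44.9, 99.6]
force: [0.6, -0.1, -0.4]
opening: 0.0004
finger_force: 0.0
```

```bash
cat >> h.py <<'E'
def un(k):
    p,_=cur(); d=(p-line(k))*1000; s=env.state(); return np.round([d@UP,d@NN,d@SY],1),s["force"].round(1),round(s["time"],2)
E
python3 - <<'E'
from h import *
print(un(2)); p0,R0=cur(); print(rel(p0,R0,at(2,.024,.0005),tool(45)))
print((R0.T@UP).round(3),(R0.T@NN).round(3))
E
```

```text
(array([20.5, 14.4,  1.5]), array([ 0.6, -0.1, -0.4]), 2.62)
(array([-1. , -1.5, 14.3]), array([ 0.0022, -0.001 ,  0.002 ]))
[-0.985 -0.002  0.172] [-0.172  0.002 -0.985]
```

step_arm(
  steps=[
    [[-1,-1.5,5,0,0,0],[-1,-1.5,9,0,0,0],[-1,-1.5,12,0,0,0],[-1,-1.5,14,0,0,0],[-1,-1.5,14,0,0,0],[-1,-1.5,14,0,0,0]],
  ],
)

```text
time: 3.12
ee_pos: [0.4724, -0.2748, 0.071]
tool_rot: [179.9, 45.0, 99.5]
force: [-0.5, -0.2, 0.8]
opening: 0.0005
finger_force: 0.0
```

Run:
```python
from h import *
print(un(2)); p0,R0=cur(); print(rel(p0,R0,at(2,.024,.0005),tool(45)))
```

```text
(array([24.7,  1.1,  0.6]), array([-0.5, -0.2,  0.8]), 3.12)
(array([ 0.7, -0.6,  0.5]), array([ 0.0041, -0.0001,  0.0017]))
```

step_arm(
  steps=[
    [[5,0,-1,0,0,0],[9,0,-2,0,0,0],[13,0,-3,0,0,0],[17,0,-4,0,0,0],[17,0,-4,0,0,0],[17,0,-4,0,0,0],[13,0,-28,0,0,0],[13,0,-28,0,0,0],[13,0,-28,0,0,0]],
  ],
)

```text
time: 3.87
ee_pos: [0.4684, -0.2458, 0.0824]
tool_rot: [179.7, 45.0, 99.5]
force: [0.6, 0.4, -0.8]
opening: 0.0001
finger_force: 0.0
```

Run:
```python
from h import *
print(un(2)); wheelpic("pics/w1.png",1)
im=env.snapshot("top")[165:265,220:300,::-1]; cv2.imwrite("pics/raw1.png",im)
```

```text
(array([ 7.2, 27.1,  1.3]), array([ 0.6,  0.4, -0.8]), 3.87)[ WARN:0@1.761] global loadsave.cpp:1063 imwrite_ Unsupported depth image for selected encoder is fallbacked to CV_8U.
```

step_arm(
  steps=[
    [[-6,25,0,0,0,0],[-12,45,0,0,0,0],[-12,45,0,0,0,0],[-12,45,12,0,0,0],[-12,45,20,0,0,0],[-12,45,25,0,0,0],[-12,45,28.5,0,0,0],[-12,45,28.5,0,0,0],[-12,45,28.5,0,0,0]],
  ],
)

```text
time: 4.72
ee_pos: [0.516, -0.2677, 0.0698]
tool_rot: [179.9, 45.0, 99.5]
force: [-0.8, -1.2, 0.7]
opening: 0.0008
finger_force: 0.4
```

Run:
```python
from h import *
print(un(1)); wheelpic("pics/w2.png",4)
```

```text
(array([24. , -0. , -1.3]), array([-0.8, -1.2,  0.7]), 4.72)[ WARN:0@4.712] global loadsave.cpp:1063 imwrite_ Unsupported depth image for selected encoder is fallbacked to CV_8U.
```

View pics/w2.png

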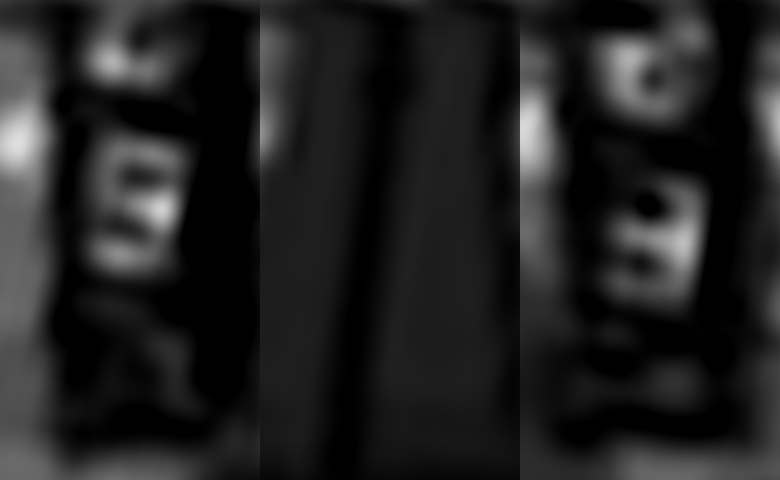

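Right wheel rolled one step: its line now shows what looks like 3. The middle wheel is hidden by the finger, which sits behind its lug.

step_arm(
  steps=[
    [[5,0,-1,0,0,0],[9,0,-2.5,0,0,0],[13,0,-4,0,0,0],[17,0,-5,0,0,0],[17,0,-5,0,0,0],[17,0,-5,0,0,0],[13,0,-28,0,0,0],[13,0,-28,0,0,0],[13,0,-28,0,0,0]],
  ],
)

```text
time: 5.67
ee_pos: [0.5127, -0.2378, 0.0812]
tool_rot: [179.7, 45.0, 99.5]
force: [-0.4, 0.1, -0.3]
opening: 0.0008
finger_force: 0.0
```

Run:
```python
from h import *
print(un(1))
```

```text
(array([ 6. , 26.6,  0.4]), array([-0.4,  0.1, -0.3]), 5.67)
```

step_arm(
  steps=[
    [[-6,25,0,0,0,0],[-13,46,0,0,0,0],[-13,46,0,0,0,0],[-13,46,12,0,0,0],[-13,46,20,0,0,0],[-13,46,25,0,0,0],[-13,46,28,0,0,0],[-13,46,28,0,0,0],[-13,46,28,0,0,0]],
  ],
)

```text
time: 6.42
ee_pos: [0.5611, -0.2598, 0.0695]
tool_rot: [180.0, 45.0, 99.5]
force: [-1.9, 0.6, 0.9]
opening: 0.0003
finger_force: 0.8
```

Run:
```python
from h import *
print(un(0)); wheelpic("pics/w3.png",4)
```

```text
(array([23.6, -0. , -1.5]), array([-1.9,  0.6,  0.9]), 6.42)[ WARN:0@6.942] global loadsave.cpp:1063 imwrite_ Unsupported depth image for selected encoder is fallbacked to CV_8U.
```

step_arm(
  steps=[
    [[5,0,-1,0,0,0],[9,0,-2,0,0,0],[13,0,-3.5,0,0,0],[17,0,-4.5,0,0,0],[17,0,-4.5,0,0,0],[17,0,-4.5,0,0,0],[13,0,-28,0,0,0],[13,0,-28,0,0,0],[13,0,-28,0,0,0]],
  ],
)

```text
time: 7.37
ee_pos: [0.5581, -0.2301, 0.0813]
tool_rot: [179.7, 45.0, 99.5]
force: [-0.3, -0.0, -0.4]
opening: 0.0003
finger_force: 0.0
```

Run:
```python
from h import *
print(un(0)); p0,R0=cur(); print(rel(p0,R0,at(2,.019,.0285),tool(45)))
```

```text
(array([ 5.9, 26.7,  0.4]), array([-0.3, -0. , -0.4]), 7.37)
(array([-13.1, -92.4,  -0.1]), array([0.0067, 0.0001, 0.0012]))
```

Now the right wheel a second time, taking pictures of the other two while there.

step_arm(
  steps=[
    [[-6,-41,0,0,0,0],[-10,-75,0,0,0,0],[-13,-92,0,0,0,0],[-13,-92,0,0,0,0],[-13,-92,12,0,0,0],[-13,-92,20,0,0,0],[-13,-92,25,0,0,0],[-13,-92,28,0,0,0],[-13,-92,28,0,0,0],[-13,-92,28,0,0,0]],
  ],
)

```text
time: 8.2
ee_pos: [0.4716, -0.2748, 0.0697]
tool_rot: [179.9, 45.0, 99.6]
force: [-0.4, 0.2, 0.5]
opening: 0.0005
finger_force: 0.4
```

Run:
```python
from h import *
print(un(2)); wheelpic("pics/w4.png",4)
```

```text
(array([23.8,  0. , -0.3]), array([-0.4,  0.2,  0.5]), 8.2)[ WARN:0@7.045] global loadsave.cpp:1063 imwrite_ Unsupported depth image for selected encoder is fallbacked to CV_8U.
```

step_arm(
  steps=[
    [[5,0,-1,0,0,0],[9,0,-2,0,0,0],[13,0,-3.5,0,0,0],[17,0,-4.5,0,0,0],[17,0,-4.5,0,0,0],[17,0,-4.5,0,0,0],[13,0,-28,0,0,0],[10,0,-60,0,0,0],[10,0,-90,0,0,0],[10,0,-90,0,0,0]],
  ],
)

```text
time: 9.23
ee_pos: [0.4614, -0.2027, 0.1312]
tool_rot: [179.3, 45.1, 99.3]
force: [0.8, -0.5, 0.8]
opening: 0.0005
finger_force: 0.0
```

Run:
```python
from h import *
print(un(2)); wheelpic("pics/w5.png",6)
i=[cv2.imread(f"pics/w{k}.png",0) for k in(0,2,5)]
cv2.imwrite("pics/cmp.png",cv2.resize(np.vstack([x[:440] for x in i]),(450,600),interpolation=cv2.INTER_AREA) if 0 else np.hstack([cv2.resize(x,(260,300)) for x in i]))
```

```text
(array([-0.5, 92.2,  1.4]), array([ 0.8, -0.5,  0.8]), 9.23)[ WARN:0@7.907] global loadsave.cpp:1063 imwrite_ Unsupported depth image for selected encoder is fallbacked to CV_8U.
```

View pics/w5.png

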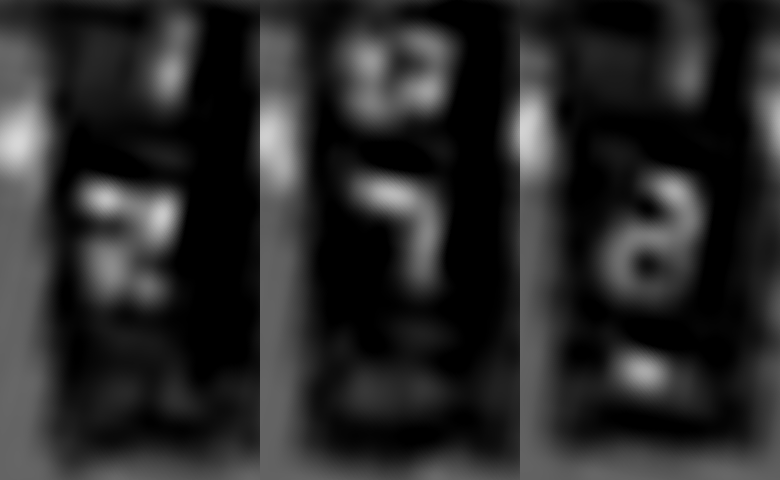

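Now at the line: middle 7 (6 above) and right 2 (1 above) are correct. The left wheel shows 2 with 1 above it, so my first reading should have been 3. It needs two steps up, so I use a steeper tool and push from below the lower lug.

Run:
```python
from h import *
p0,R0=cur(); print(rel(p0,R0,at(0,-.0242+.008,.032),tool(20)))
T=tool(20);print((T.T@UP).round(3),(T.T@NN).round(3))
```

```text
(array([22.5, 93.8, 50.3]), array([0.0005, 0.4356, 0.0035]))
[-0.966  0.    -0.259] [ 0.259  0.    -0.966]
```

step_arm(
  steps=[
    [[8,30,10,0,0.1,0],[14,60,20,0,0.2,0],[18,80,35,0,0.3,0.002],[22,94,45,0,0.436,0.003],[22,94,50,0,0.436,0.003],[22,94,50,0,0.436,0.003],[22,94,50,0,0.436,0.003],[22,94,50,0,0.436,0.003]],
  ],
)

```text
time: 10.2
ee_pos: [0.5543, -0.2085, 0.0748]
tool_rot: [179.9, 20.1, 99.5]
force: [-0.2, 0.9, 0.6]
opening: 0.0005
finger_force: 0.0
```

Run:
```python
from h import *
print(un(0)); p0,R0=cur(); print(rel(p0,R0,at(0,-.0242,.0018),tool(20)))
```

```text
(array([-15.8,  34.1,   0.1]), array([-0.2,  0.9,  0.6]), 10.2)
(array([-0.2, -0.2, 33.3]), array([0.0016, 0.0012, 0.0009]))
```

step_arm(
  steps=[
    [[0,0,12,0,0,0],[0,0,22,0,0,0],[0,0,29,0,0,0],[0,0,33,0,0,0],[0,0,33,0,0,0],[0,0,33,0,0,0]],
  ],
)

```text
time: 10.7
ee_pos: [0.5572, -0.2198, 0.0442]
tool_rot: [179.9, 20.0, 99.4]
force: [0.1, 0.7, -0.2]
opening: 0.0004
finger_force: 0.0
```

Run:
```python
from h import *
print(un(0))
```

```text
(array([-23.8,   2.3,   1.1]), array([ 0.1,  0.7, -0.2]), 10.7)
```

step_arm(
  steps=[
    [[-5,0,-1.5,0,0,0],[-9,0,-3,0,0,0],[-12.5,0,-4,0,0,0],[-15.5,0,-5.5,0,0,0],[-15.5,0,-5.5,0,0,0],[-15.5,0,-5.5,0,0,0],[-13,0,-30,0,0,0],[0,0,-40,0,0,0],[0,0,-40,0,0,0],[0,0,-40,0,0,0]],
  ],
)

```text
time: 11.53
ee_pos: [0.5553, -0.2062, 0.0822]
tool_rot: [179.8, 20.0, 99.5]
force: [0.3, 0.1, -0.4]
opening: -0.0
finger_force: 0.0
```

Run:
```python
from h import *
print(un(0)); p0,R0=cur(); print(rel(p0,R0,at(0,-.0242,.0018),tool(20)))
```

```text
(array([-13.2,  41.3,   1.5]), array([ 0.3,  0.1, -0.4]), 11.53)
(array([ 0.4, -1.7, 41. ]), array([0.0043, 0.0006, 0.0013]))
```

Second step, then back off for a look.

step_arm(
  steps=[
    [[0,-1,14,0,0,0],[0,-1,28,0,0,0],[0,-1,36,0,0,0],[0,-1,41,0,0,0],[0,-1,41,0,0,0],[0,-1,41,0,0,0]],
  ],
)

```text
time: 12.03
ee_pos: [0.5555, -0.2201, 0.0424]
tool_rot: [180.0, 19.9, 99.4]
force: [-4.0, 3.4, 2.3]
opening: 0.0007
finger_force: 1.8
```

step_arm(
  steps=[
    [[-5,0,-1.5,0,0,0],[-9,0,-3,0,0,0],[-12.5,0,-4,0,0,0],[-15.5,0,-5.5,0,0,0],[-15.5,0,-5.5,0,0,0],[-15.5,0,-5.5,0,0,0],[-13,0,-30,0,0,0],[25,0,-40,0,0,0],[60,0,-50,0,0,0],[60,0,-50,0,0,0]],
  ],
)

```text
time: 12.87
ee_pos: [0.5442, -0.1436, 0.0698]
tool_rot: [179.8, 19.9, 99.6]
force: [-0.4, -0.2, 0.5]
opening: 0.0004
finger_force: 0.0
```

Run:
```python
from h import *
print(un(0)); wheelpic("pics/w6.png",6)
w=[cv2.imread(f"pics/w{k}.png",0).astype(np.float32) for k in(0,2,5,6)]
g=lambda i,k,o=0:w[i][130+o:330+o,260*k+60:260*k+205]
def cc(a,t):  # best ncc with small shift
    return cv2.matchTemplate(a,t[15:-15,12:-12],cv2.TM_CCOEFF_NORMED).max().round(2)
A=g(3,0)
for nm,b in[("R w0 (4)",g(0,2)),("R w2 (3)",g(1,2)),("R w5 (2)",g(2,2)),("L w0 (3)",g(0,0)),("L w5 (2)",g(2,0)),("M8",g(0,1)),("M7",g(2,1))]: print(nm,cc(A,b))
print("check L0 vs R3",cc(g(0,0),g(1,2)),"Lw5 vs R2",cc(g(2,0),g(2,2)),"mid same",cc(g(3,1),g(2,1)),"right same",cc(g(3,2),g(2,2)))
a=cv2.resize(w[3],(39*3,48)[::1],interpolation=cv2.INTER_AREA)[0:48:2,:39]
for r in a: print("".join(" .:-=+*#%@"[min(9,int(v/22))] for v in r))
```

```text
(array([-72.4,  67.6,   0.8]), array([-0.4, -0.2,  0.5]), 12.87)
R w0 (4) 0.89
R w2 (3) 0.73
R w5 (2) 0.55
L w0 (3) 0.5
L w5 (2) 0.55
M8 0.74
M7 0.45
check L0 vs R3 0.48 Lw5 vs R2 0.64 mid same 1.0 right same 1.0
:::.....    .................     .....
::::...       ..:::....::---:.         
====--:..   ..:--====+*###*+-.       .:
=====--:.   ..:::::.:-=+*#*+-.       ..
======-:.   ...:---==+*#%%*=.         .
++***+=:.  ..::--==++*#%@%*-           
#%%%%#+-:.  ...::.....::-:.           .
@@@@%#+-:.             ...           .:
##%##*=-.                ..           .
=+++++=:.    ...                       
======-.   ..:-::    ..:::.            
=====-:.....:---:...-=+++=:            
=====--:...:-===---=++**+-:            
======-:.. ..:::------===--..          
======-:.            ...:::.           
=====-:.                               
=====-:..                              
=====-::.        ........              
======-:.       ..  ........           
======-:..  ..:::::......::..     .....
======-:... ...::...   ..::::..    ...:
=====--:....                      .....
======--::....     .......    ....::...
========-:::::-------------::::::------[ WARN:0@9.720] global loadsave.cpp:1063 imwrite_ Unsupported depth image for selected encoder is fallbacked to CV_8U.
```

Left now matches the glyph 4 (correlation 0.89, with 3 above), and middle 7 and right 2 are unchanged. Next is the lid.

```bash
cat >> h.py <<'E'
E0=VM+.003*SX
def lidpose(th,c=0,e=20,y=-23,phi=None):
    phi=min(45,80-th) if phi is None else phi
    T=tool(phi); r=np.hypot(147,37); b=np.arctan2(37,147)+np.deg2rad(th)
    E=np.array([.063*0,0,.063])+E0*[1,1,0]+SX*(.147-r/1000*np.cos(b))+Z*(r/1000*np.sin(b))
    return E+SY*y/1000+T[:,0]*(13+c)/1000+T[:,2]*e/1000, T
def show(rows,c0=None):
    p0,R0=c0 or cur()
    for p,T in rows:
        a,b=rel(p0,R0,p,T); print(np.r_[a.round(0),b.round(2)].tolist())
E
python3 - <<'E'
from h import *
a=lidpose(0,5,-45);b=lidpose(0,5,20);print(a[0],b[0])
show([a]); show([b],a)
E
```

```text
[ 0.48752302 -0.22856667  0.11909188] [ 0.4950298  -0.27391144  0.07312994]
[-82.0, -69.0, -22.0, 0.0, -0.44, -0.0]
[0.0, -0.0, 65.0, 0.0, 0.0, 0.0]
```

step_arm(
  steps=[
    [[0,-20,-30,0,-0.12,0],[-20,-45,-40,0,-0.24,0],[-50,-69,-35,0,-0.36,0],[-82,-69,-22,0,-0.44,0],[-82,-69,-22,0,-0.44,0],[-82,-69,-22,0,-0.44,0],[-82,-69,-22,0,-0.44,0]],
  ],
)

```text
time: 13.75
ee_pos: [0.4876, -0.2283, 0.1189]
tool_rot: [179.7, 45.1, 99.2]
force: [0.3, 0.1, -0.1]
opening: 0.0009
finger_force: 0.0
```

Run:
```python
from h import *
show([lidpose(0,5,20)]); print(env.state()["force"])
```

```text
[-0.0, -0.0, 65.0, 0.0, 0.0, -0.0]
[ 0.34480919  0.1462157  -0.08743667]
```

step_arm(
  steps=[
    [[0,0,20,0,0,0],[0,0,38,0,0,0],[0,0,52,0,0,0],[0,0,60,0,0,0],[0,0,65,0,0,0],[0,0,65,0,0,0],[0,0,65,0,0,0]],
  ],
)

```text
time: 14.33
ee_pos: [0.4956, -0.2734, 0.0734]
tool_rot: [179.7, 45.2, 99.3]
force: [-0.5, -0.2, 0.8]
opening: 0.0006
finger_force: 0.0
```

Run:
```python
from h import *
print(env.state()["force"],un(1)); b=lidpose(0,5,20); print((cur()[0]-b[0]).round(4))
show([lidpose(t,-1,20) for t in(0,3,6,10)])
```

```text
[-0.50955112 -0.23439339  0.81169242] (array([ 28. ,   1.6, -22.3]), array([-0.5, -0.2,  0.8]), 14.33)
[0.0006 0.0006 0.0003]
[-6.0, -1.0, 0.0, 0.0, 0.0, -0.0]
[-13.0, -1.0, -3.0, 0.0, 0.0, -0.0]
[-20.0, -1.0, -7.0, 0.0, 0.0, -0.0]
[-30.0, -1.0, -11.0, 0.0, 0.0, -0.0]
```

step_arm(
  steps=[
    [[-3,0,0,0,0,0],[-6,0,0,0,0,0],[-9,0,-1,0,0,0],[-13,0,-3,0,0,0],[-17,0,-5,0,0,0],[-20,0,-7,0,0,0]],
  ],
)

```text
time: 14.83
ee_pos: [0.4967, -0.2791, 0.09]
tool_rot: [179.8, 44.8, 99.4]
force: [-5.1, 16.4, 2.3]
opening: -0.0001
finger_force: 8.8
```

Run:
```python
from h import *
print(env.state()["force"],(cur()[0]-lidpose(6,-1)[0]).round(4))
show([lidpose(t,-1,20) for t in(9,13,18,23,28,33,38,43,48,53)])
```

```text
[-5.14606835 16.4158661   2.26302411] [ 0.0002  0.0036 -0.0025]
[-12.0, -1.0, -2.0, 0.0, -0.0, 0.0]
[-22.0, -1.0, -6.0, 0.0, -0.0, 0.0]
[-34.0, -1.0, -10.0, 0.0, -0.0, 0.0]
[-47.0, -1.0, -12.0, 0.0, -0.0, 0.0]
[-60.0, -1.0, -13.0, 0.0, -0.0, 0.0]
[-74.0, -1.0, -14.0, 0.0, -0.0, 0.0]
[-86.0, -1.0, -13.0, 0.0, 0.05, 0.0]
[-97.0, -1.0, -12.0, 0.0, 0.14, 0.0]
[-108.0, -1.0, -10.0, 0.0, 0.22, 0.0]
[-120.0, -1.0, -7.0, 0.0, 0.31, 0.0]
```

The horizontal 16 N means the tip met the lid's front wall behind the visor, not the rolled edge. I back off and hook with less depth.

Run:
```python
from h import *
show([lidpose(0,5,10)]+[lidpose(t,-1,10) for t in(0,2,5)])
```

```text
[16.0, -1.0, -2.0, 0.0, -0.0, 0.0]
[10.0, -1.0, -2.0, 0.0, -0.0, 0.0]
[5.0, -1.0, -4.0, 0.0, -0.0, 0.0]
[-2.0, -1.0, -8.0, 0.0, -0.0, 0.0]
```

step_arm(
  steps=[
    [[8,0,-1,0,0,0],[20,0,-3,0,0,0],[20,0,-3,0,0,0],[20,0,-3,0,0,0]],
  ],
)

```text
time: 15.17
ee_pos: [0.4943, -0.2661, 0.0801]
tool_rot: [179.8, 45.2, 99.4]
force: [0.5, 0.1, 0.2]
opening: 0.0005
finger_force: 0.0
```

step_arm(
  steps=[
    [[-3,0,0,0,0,0],[-6,0,0,0,0,0],[-9,0,-1,0,0,0],[-13,0,-3,0,0,0],[-13,0,-3,0,0,0]],
  ],
)

```text
time: 15.58
ee_pos: [0.4957, -0.2741, 0.0929]
tool_rot: [179.6, 45.3, 99.2]
force: [-0.3, 0.5, 0.7]
opening: 0.0004
finger_force: 0.0
```

Run:
```python
from h import *
print(env.state()["force"],(cur()[0]-lidpose(3,-1,10)[0]).round(4),cur()[0])
im=env.snapshot("side");cv2.imwrite("pics/s2.png",im[150:340,130:340,::-1].repeat(3,0).repeat(3,1))
```

```text
[-0.27470754  0.51677944  0.68845987] [ 0.0008 -0.0009  0.0008] [ 0.49570467 -0.27408151  0.09290287]
```

step_arm(
  steps=[
    [[-4,0,-2,0,0,0],[-7,0,-3,0,0,0],[-10,0,-4,0,0,0],[-10,0,-4,0,0,0]],
  ],
)

```text
time: 15.97
ee_pos: [0.4959, -0.2776, 0.1016]
tool_rot: [179.7, 45.2, 99.3]
force: [-0.9, 0.7, -0.7]
opening: 0.0004
finger_force: 0.4
```

Run:
```python
from h import *
print(env.state()["force"],cur()[0],[(cur()[0]-lidpose(t,0,10)[0]).round(4).tolist() for t in(0,6,8)])
```

```text
[-0.88223189  0.70638536 -0.69127967] [ 0.4958983  -0.27758979  0.1016346 ] [[0.0014, -0.0072, 0.0179], [0.0007, -0.0026, 0.0027], [0.0004, -0.0007, -0.0022]]
```

Run:
```python
from h import *
show([lidpose(t,-1,10,phi=min(45,85-t)) for t in(11,14,17,20,25)])
cv2.imwrite("pics/topb.png",env.snapshot("top")[:,:,::-1])
a=cv2.imread("pics/top0.png",0).astype(int);b=cv2.imread("pics/topb.png",0).astype(int)
# profile along safe x through the visor at y=+60mm (left side), z=.1
for im in(a,b):
    print([int(im[int(round(v)),int(round(u))]) for u,v in(proj("top",VM+.06*SY+SX*s/1000) for s in range(-24,18,2))])
```

```text
[-10.0, -0.0, -5.0, 0.0, 0.0, -0.0]
[-17.0, -0.0, -7.0, 0.0, 0.0, -0.0]
[-25.0, -0.0, -10.0, 0.0, 0.0, -0.0]
[-32.0, -0.0, -11.0, 0.0, 0.0, -0.0]
[-46.0, -0.0, -13.0, 0.0, 0.0, -0.0]
[66, 65, 64, 64, 64, 64, 66, 65, 65, 63, 36, 38, 73, 88, 96, 96, 97, 97, 95, 95, 96]
[66, 65, 63, 62, 63, 65, 63, 65, 75, 76, 77, 77, 79, 78, 41, 43, 88, 115, 93, 99, 99]
```

The visor profile moved about 5 mm to the rear, so the lid is lifting with little load. I continue along the arc.

step_arm(
  steps=[
    [[-10,0,-5,0,0,0],[-17,0,-7,0,0,0],[-25,0,-10,0,0,0],[-32,0,-11,0,0,0],[-46,0,-13,0,0,0],[-46,0,-13,0,0,0]],
  ],
)

```text
time: 16.52
ee_pos: [0.5006, -0.3019, 0.1466]
tool_rot: [179.4, 45.4, 99.0]
force: [0.0, 0.8, 0.7]
opening: 0.0004
finger_force: 0.5
```

Run:
```python
from h import *
print(env.state()["force"],cur()[0],(cur()[0]-lidpose(25,-1,10)[0]).round(4))
show([lidpose(t,-1,10,phi=min(45,85-t)) for t in(30,35,40,45,50,55,60,65,70)])
```

```text
[0.02654361 0.84286221 0.74207217] [ 0.50058559 -0.30191755  0.14662907] [ 0.0012 -0.0018  0.0035]
[-9.0, -1.0, 0.0, 0.01, 0.01, -0.0]
[-22.0, -1.0, 1.0, 0.01, 0.01, -0.0]
[-36.0, -1.0, 2.0, 0.01, 0.01, -0.0]
[-48.0, -1.0, 4.0, 0.01, 0.09, -0.0]
[-60.0, -1.0, 7.0, 0.01, 0.18, -0.0]
[-71.0, -1.0, 11.0, 0.01, 0.27, -0.0]
[-83.0, -1.0, 15.0, 0.01, 0.36, -0.0]
[-93.0, -1.0, 21.0, 0.01, 0.44, -0.0]
[-104.0, -1.0, 28.0, 0.01, 0.53, -0.0]
```

Run:
```python
from h import *
cv2.imwrite("pics/topb.png",env.snapshot("top")[:,:,::-1])
b=cv2.imread("pics/topb.png",0).astype(int)
for y in(.06,.075):print([int(b[int(round(v)),int(round(u))]) for u,v in(proj("top",VM+y*SY+SX*s/1000) for s in range(-24,60,3))])
for t in(0,10,20,25,30): 
  c=lidpose(t)[1]; r=np.hypot(147,37);bb=np.arctan2(37,147)+np.deg2rad(t)
  E=E0*[1,1,0]+SX*(.147-r/1000*np.cos(bb))+Z*(.063+r/1000*np.sin(bb))+.06*SY
  u=proj("top",E); q=onz("top",u,.1)-VM; print(t,(q@SX*1000).round(1))
```

```text
[68, 66, 62, 70, 137, 54, 65, 65, 68, 67, 65, 67, 95, 98, 100, 116, 111, 57, 56, 51, 35, 46, 95, 77, 88, 87, 87, 87]
[27, 21, 20, 31, 33, 30, 32, 39, 43, 41, 79, 80, 118, 118, 114, 113, 114, 117, 113, 48, 36, 42, 107, 84, 86, 86, 86, 87]
0 3.0
10 13.0
20 28.0
25 37.3
30 47.8
```

The edge profile gives a lid angle of about 25°, so it follows the finger. Continuing.

step_arm(
  steps=[
    [[-9,0,0,0,0.01,0],[-22,0,1,0,0.01,0],[-36,0,2,0,0.01,0],[-48,0,4,0,0.09,0],[-60,0,7,0,0.18,0],[-71,0,11,0,0.27,0],[-83,0,15,0,0.36,0],[-93,0,21,0,0.44,0],[-104,0,28,0,0.53,0],[-104,0,28,0,0.53,0]],
  ],
)

```text
time: 17.4
ee_pos: [0.5143, -0.3966, 0.197]
tool_rot: [179.8, 14.7, 99.2]
force: [0.4, -1.0, -0.4]
opening: 0.0003
finger_force: 0.0
```

Run:
```python
from h import *
print(env.state()["force"],cur()[0],(cur()[0]-lidpose(70,-1,10,phi=15)[0]).round(4),env.state()["tool_rot"])
show([lidpose(t,-1,10,phi=min(45,85-t)) for t in(75,80,85,90)])
```

```text
[ 0.43300931 -1.01738544 -0.42689773] [ 0.51434573 -0.39662339  0.19697246] [-0.0005 -0.0033 -0.0041] [179.84234876  14.72289901  99.18207626]
[-10.0, 1.0, -3.0, 0.0, 0.08, -0.0]
[-22.0, 1.0, -1.0, 0.0, 0.17, -0.0]
[-34.0, 1.0, 3.0, 0.0, 0.26, -0.0]
[-45.0, 1.0, 8.0, 0.0, 0.34, -0.0]
```

step_arm(
  steps=[
    [[-10,0,-2,0,0.08,0],[-22,0,-1,0,0.17,0],[-34,0,3,0,0.26,0],[-45,0,8,0,0.26,0],[-45,0,8,0,0.26,0],[-20,0,-20,0,0.26,0],[0,0,-50,0,0.26,0],[40,0,-70,0,0.26,0],[80,0,-70,0,0.26,0],[120,0,-70,0,0.26,0]],
  ],
  claw=0,
)

```text
time: 18.23
ee_pos: [0.4923, -0.2576, 0.236]
tool_rot: [179.6, 0.2, 99.5]
force: [0.7, 0.1, 0.1]
opening: 0.0636
finger_force: 0.0
```

step_arm(
  steps=[
    [[40,0,0,0,0,0],[80,0,0,0,0,0],[110,0,0,0,0,0],[110,0,0,0,0,0]],
  ],
)

```text
time: 18.57
ee_pos: [0.4733, -0.146, 0.235]
tool_rot: [179.7, -0.0, 99.8]
force: [0.1, -0.5, -0.8]
opening: 0.0866
finger_force: 0.0
```

Run:
```python
from h import *
print(env.state())
im=env.snapshot("top");cv2.imwrite("pics/t9.png",im[:,:,::-1]); im2=env.snapshot("side");cv2.imwrite("pics/s9.png",im2[:,:,::-1])
c=lambda i,s:cv2.convertScaleAbs(i[:,:,::-1],alpha=s)
cv2.imwrite("pics/both.png",np.hstack([cv2.resize(c(im[130:300,220:390],1.6),(400,400)),cv2.resize(c(im2[130:310,140:320],1.0),(400,400))]))
```

```text
{'time': 18.5667, 'joints': array([-21.19730372, -10.9904616 ,  84.92710236,   0.17324047,
       105.79362135, -30.96434905]), 'qd': array([-3.86125078,  3.23980138, -2.64376646, -2.45606807, -1.77433308,
       -4.49872919]), 'joint_efforts': array([  0.85684089, -32.09727645, -39.04561043,   0.2466197 ,
         0.25361868,   0.61835049]), 'ee_pos': array([ 0.47334579, -0.14601559,  0.23504785]), 'tool_rot': array([ 1.79682991e+02, -3.93521133e-03,  9.98146000e+01]), 'force': array([ 0.10015476, -0.47637704, -0.75004134]), 'moment': array([-0.02160482,  0.0804761 ,  0.02781151]), 'finger_force': 0.0, 'opening': 0.08664271522881786}
```

View pics/both.png

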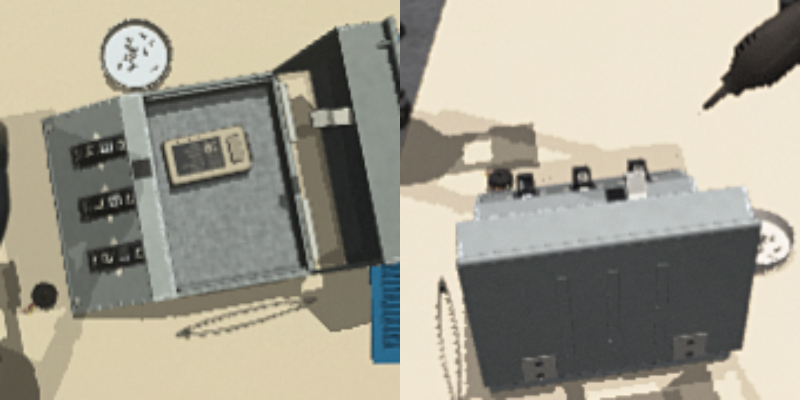

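The lid stands open. The battery shows at about (163–251, 123–187) in the left crop, long axis roughly along the safe's x. No pictures are left, so I measure the rest numerically.

Run:
```python
from h import *
im=cv2.imread("pics/t9.png")[130:300,220:390]
hsv=cv2.cvtColor(im,cv2.COLOR_BGR2HSV)
m=((hsv[:,:,1]>45)&(hsv[:,:,2]>60)).astype(np.uint8); k=np.zeros_like(m); k[48:85,64:112]=1; m*=k
m=cv2.morphologyEx(m,cv2.MORPH_CLOSE,np.ones((5,5)))
c=max(cv2.findContours(m,0,2)[0],key=cv2.contourArea)
W=np.array([onz("top",(p[0][0]+220,p[0][1]+130),.050)[:2] for p in cv2.convexHull(c)],np.float32)*1000
r=cv2.minAreaRect(W); print(r)
box=cv2.boxPoints(r);print(box)
pp=np.array([[163,142],[243,123],[251,167],[172,187]])/2.353
Q=np.array([onz("top",(a+220,b+130),.050)[:2] for a,b in pp])*1000;print(Q.round(1),cv2.minAreaRect(Q.astype(np.float32)))
ctr=np.r_[np.array(r[0])/1000,.04]; d=ctr-ORG; print("in safe",d@SX,d@SY)
```

```text
((557.0328369140625, -341.63616943359375), (38.338687896728516, 69.77093505859375), 12.246936798095703)
[[ 530.89966 -311.61093]
 [ 545.6998  -379.79404]
 [ 583.166   -371.6614 ]
 [ 568.36584 -303.4783 ]]
[[ 567.4 -304.3]
 [ 584.3 -373.1]
 [ 546.3 -379.4]
 [ 528.7 -311.9]] ((556.4964599609375, -342.4984130859375), (39.4117317199707, 72.78317260742188), 13.846304893493652)
in safe 0.03135625521634415 0.027109267104105446
```

Run:
```python
from h import *
p0,R0=cur(); b=np.deg2rad(12.8); y=np.array([np.cos(b),np.sin(b),0]); T=np.c_[np.cross(y,-Z),y,-Z]
G=np.array([.5567,-.342,.12])
print(rel(p0,R0,G,T),rel(G,T,[.5567,-.342,.031],T))
```

```text
(array([-203. ,   48.7,  115.1]), array([ 0.0045,  0.0016, -0.0548])) (array([ 0.,  0., 89.]), array([0., 0., 0.]))
```

step_arm(
  steps=[
    [[-40,10,0,0,0,-0.055],[-80,25,0,0,0,-0.055],[-120,35,10,0.004,0,-0.055],[-160,45,30,0.004,0,-0.055],[-190,49,60,0.004,0.002,-0.055],[-203,49,90,0.004,0.002,-0.055],[-203,49,115,0.004,0.002,-0.055],[-203,49,115,0.004,0.002,-0.055],[-203,49,115,0.004,0.002,-0.055]],
  ],
  claw=0.3,
)

```text
time: 19.42
ee_pos: [0.5552, -0.344, 0.1167]
tool_rot: [-179.8, -0.3, 102.6]
force: [-0.5, 0.2, 0.8]
opening: 0.0616
finger_force: 0.0
```

Run:
```python
from h import *
p0,R0=cur(); b=np.deg2rad(12.8); y=np.array([np.cos(b),np.sin(b),0]); T=np.c_[np.cross(y,-Z),y,-Z]
s=env.state();print(s["opening"],s["force"],p0,rel(p0,R0,[.5567,-.342,.031],T))
```

```text
0.06160201736538621 [-0.53653889  0.20922315  0.79299638] [ 0.55519952 -0.3439642   0.11670837] (array([ 1.1,  2.3, 85.7]), array([-0.0043, -0.0057, -0.0042]))
```

step_arm(
  steps=[
    [[1,2,30,-0.004,-0.005,0],[1,2,55,-0.004,-0.005,0],[1,2,72,-0.004,-0.005,0],[1,2,81,-0.004,-0.005,0],[1,2,85,-0.004,-0.005,0],[1,2,85,-0.004,-0.005,0]],
  ],
)

```text
time: 19.92
ee_pos: [0.5587, -0.3422, 0.0356]
tool_rot: [179.8, 0.2, 102.7]
force: [-0.3, -0.7, 0.7]
opening: 0.0614
finger_force: 0.0
```

step_arm(
  steps=[
    [[0,0,0,0,0,0],[0,0,0,0,0,0],[0,0,0,0,0,0],[0,0,0,0,0,0],[0,0,0,0,0,0],[0,0,0,0,0,0],[0,0,0,0,0,0],[0,0,0,0,0,0]],
  ],
  claw=1,
)

```text
time: 20.58
ee_pos: [0.5589, -0.3425, 0.0356]
tool_rot: [179.7, 0.2, 102.6]
force: [0.8, 0.7, 5.8]
opening: 0.0406
finger_force: 30.0
```

Gripped at 40.6 mm, 30 N. Now I lift.

step_arm(
  steps=[
    [[0,0,-10,0,0,0],[0,0,-30,0,0,0],[0,0,-60,0,0,0],[0,0,-95,0,0,0],[0,0,-125,0,0,0],[0,0,-135,0,0,0],[0,0,-135,0,0,0]],
  ],
)

```text
time: 21.17
ee_pos: [0.5588, -0.3427, 0.1732]
tool_rot: [179.6, 0.4, 102.6]
force: [0.1, -0.8, -0.9]
opening: 0.0405
finger_force: 30.0
```

Run:
```python
from h import *
p0,R0=cur(); s=env.state();print(s["opening"],s["finger_force"],s["force"],p0)
t=ORG-.195*SX; t[2]=.12; print(t,rel(p0,R0,t,tool(0)))
```

```text
0.04047489281654048 29.994009733200073 [ 0.08994846 -0.77474472 -0.93675693] [ 0.55878134 -0.34267588  0.17316642]
[ 0.49331774 -0.12274704  0.12      ] (array([229.3, -16.2,  51.4]), array([0.0077, 0.0068, 0.0564]))
```

step_arm(
  steps=[
    [[20,-1,0,0,0,0.01],[50,-4,0,0,0,0.02],[85,-6,0,0,0,0.03],[120,-9,0,0,0,0.04],[155,-11,0,0,0,0.05],[190,-13,0,0,0,0.056],[215,-15,20,0.008,0.007,0.056],[229,-16,40,0.008,0.007,0.056],[229,-16,51,0.008,0.007,0.056],[229,-16,51,0.008,0.007,0.056]],
  ],
)

```text
time: 22.0
ee_pos: [0.4897, -0.121, 0.112]
tool_rot: [-179.3, -0.5, 99.5]
force: [0.2, 0.0, -1.4]
opening: 0.0409
finger_force: 30.0
```

Run:
```python
from h import *
p0,R0=cur(); s=env.state();print(s["opening"],s["finger_force"],s["force"],p0)
t=ORG-.195*SX; t[2]=.012; print(rel(p0,R0,t,tool(0)))
```

```text
0.04085684994041353 29.993993639945984 [ 0.19677449  0.02946665 -1.37345544] [ 0.48973716 -0.12100026  0.11196582]
(array([-3.1,  4.5, 99.9]), array([-0.0126, -0.0081,  0.0018]))
```

step_arm(
  steps=[
    [[0,3,25,-0.006,-0.004,0],[0,3,50,-0.006,-0.004,0],[0,3,70,-0.006,-0.004,0],[0,3,83,-0.006,-0.004,0],[0,3,92,-0.006,-0.004,0],[0,3,97,-0.006,-0.004,0],[0,3,97,-0.006,-0.004,0],[0,3,97,-0.006,-0.004,0]],
  ],
)

```text
time: 22.67
ee_pos: [0.4951, -0.1216, 0.0213]
tool_rot: [179.9, -0.0, 99.4]
force: [0.4, -0.0, -0.7]
opening: 0.0409
finger_force: 30.0
```

step_arm(
  steps=[
    [[0,0,1.5,0,0,0],[0,0,3,0,0,0],[0,0,4,0,0,0],[0,0,4,0,0,0]],
  ],
)

```text
time: 23.0
ee_pos: [0.4947, -0.1212, 0.0167]
tool_rot: [179.9, -0.0, 99.4]
force: [-0.7, -0.5, -1.4]
opening: 0.0405
finger_force: 30.0
```

step_arm(
  steps=[
    [[0,0,2,0,0,0],[0,0,4,0,0,0],[0,0,6,0,0,0],[0,0,8,0,0,0],[0,0,8,0,0,0],[0,0,8,0,0,0]],
  ],
)

```text
time: 23.5
ee_pos: [0.4944, -0.1211, 0.0082]
tool_rot: [180.0, -0.1, 99.4]
force: [-0.1, -0.0, -0.5]
opening: 0.0408
finger_force: 30.0
```

step_arm(
  steps=[
    [[0,0,0.7,0,0,0],[0,0,1.4,0,0,0],[0,0,1.4,0,0,0],[0,0,1.4,0,0,0]],
  ],
)

```text
time: 23.83
ee_pos: [0.4947, -0.1211, 0.0076]
tool_rot: [179.9, -0.0, 99.4]
force: [-3.0, 1.5, 3.7]
opening: 0.0408
finger_force: 30.0
```

Contact at z=7.6 mm, as expected. I release with a partial opening, then rise.

step_arm(
  steps=[
    [[0,0,0,0,0,0],[0,0,0,0,0,0],[0,0,0,0,0,0],[0,0,0,0,0,0],[0,0,0,0,0,0]],
  ],
  claw=0.25,
)

```text
time: 24.25
ee_pos: [0.4945, -0.1211, 0.0068]
tool_rot: [179.9, -0.0, 99.4]
force: [0.3, -1.1, 0.7]
opening: 0.0659
finger_force: 0.0
```

step_arm(
  steps=[
    [[0,0,-10,0,0,0],[0,0,-30,0,0,0],[0,0,-70,0,0,0],[0,0,-110,0,0,0],[40,0,-140,0,0,0],[80,0,-160,0,0,0],[120,0,-180,0,0,0],[160,0,-190,0,0,0],[190,0,-190,0,0,0],[190,0,-190,0,0,0]],
  ],
)

```text
time: 25.08
ee_pos: [0.4627, 0.072, 0.2003]
tool_rot: [179.7, -0.2, 99.8]
force: [-0.1, -0.8, -0.4]
opening: 0.0655
finger_force: 0.0
```

Run:
```python
from h import *
print(env.state()["force"],env.state()["opening"],cur()[0])
im=env.snapshot("top")[:,:,::-1].copy();cv2.imwrite("pics/end.png",im)
for z in(.022,):
  c=proj("top",[.4947,-.1211,z]); u,v=c.astype(int)
  crop=im[v-30:v+30,u-32:u+32]; g=cv2.GaussianBlur(crop,(3,3),0).min(2)
  ed=cv2.resize(g,(64,30)); 
  for r in ed: print("".join(" .:-=+*#%@"[min(9,int(x)//17)] for x in r))
a=cv2.imread("pics/t9.png",0).astype(int);b=cv2.cvtColor(im,7-1).astype(int)
print("lid region change",np.abs(a-b)[150:260,350:378].mean())
```

```text
[-0.1239441  -0.78874177 -0.42365251] 0.06549326740719642 [0.46266222 0.07200081 0.20027426]
++++++++++******************************************************
+++++++++++*****************************************************
++++++++++++****************************************************
+++++++++++++***************************************************
+++++++++++++***************************************************
+++++++++++++***************************************************
+++++++++++++***************************************************
+++++++++++++***************************************************
+++++++++++++***************************************************
+++++++++++++******************************+++++++**************
+++++++++++++*****************++++++++++++++++==-=+*************
+++++++++++++*****++++++++++++++++++++++++++++++-:=++***********
+++++++++++++*++++++++++++++======----=+++====++-::=++**********
++++++++++++**+=++===---------:-----::=++========::-=***********
+++++++++++***+=++-:::::::----:-===--:-++=====-==-::=***********
++++++++++****+=++=:::::------::
[... 279 characters left out ...]
-=+**********
++++++++++******++++====++=======-------:::::------=+***********
+++++++++*******+===--------:::------==========++++++***********
++++++++*********+=------=====+++++++*++++++++******************
++++++++**********++++++++**+***********************************
++++++++********************************************************
+++++++++*******************************************************
+++++++++*******************************************************
+++++++++*******************************************************
+++++++++*******************************************************
+++++++++*******************************************************
lid region change 2.8746753246753247
```

The battery lies flat at the expected place, right way up with its label showing. The lid is unchanged and the arm is clear, so I hand in.

```bash
python3 -c "
from workcell import env
print(env.sign_off())"
```

```text
the job is handed in; nothing more can be done
None
```

I set the wheels to 4-7-2, raised the lid so it stands open, laid the battery flat on the bench in front of the lock and handed the job in at about 25 s; sign-off gave no pass/fail verdict.

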